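# Set out wheel-nut sockets by width along the pad rail

### The arm

A 6-joint arm with a two-finger parallel gripper is mounted at the origin on the work surface. World frame = base frame: x ahead of the robot, y to its left, z up, the work surface at z = 0. Lengths are in m, angles in rad, forces in N, time in s.
With the tool pointing down it reaches from about 0.275 to 0.725 m from the base axis. Payload 5.6 kg.
Tool frame: the origin (TCP) lies midway between the tips of the shut fingers; the grasp point (between the pads) lies 19 mm behind it (manip.hold_point_z is the distance from the TCP to the grasp point, in m); z points along the fingers, y is the line along which they close (so a half turn about z gives the same grasp; the last joint's range is limited). The gripper opens to 85 mm and grips with 20 to 120 N. Pads are 22 mm wide; open, the fingers measure 114 mm over their backs; the gripper's body (76 mm by 85 mm) begins 54 mm behind the grasp point. The pads swing forward as they close: fully open they stand 13 mm farther back than shut.
Start: joints at [1.579, 0.255, 0.108, 0, -1.424, -0.285], TCP at [0.15, 0.529, 0.207] pointing down, gripper open.
Joint ranges: [-2.95, 2.95], [-1.21, 1.97], [-1.09, 1.5], [-2.87, 1.71], [-2.94, -0.07], [-3.05, 3.05]. Speed limits (rad/s): [2.57, 2.57, 3.14, 3.14, 3.14, 3.14].

### API

Orientations are given as a 3x3 rotation matrix whose columns are the frame's x, y, z axes.
In Python, from cell import manip gives the robot as it stands. The module is installed in compiled form; this text tells all that it offers.
- The arm moves only by the shell command python3 -m jog 'ROWS' [FORCE]. ROWS is JSON, a list of rows, each a list of 3 entries, a list of its own where there are three numbers: the opening, from -1 (shut) to 1 (fully open), then the shift along the tool's x, y, z scaled (see below), then the turn, a rotation vector about the tool's x, y, z scaled (see below). In form: [[claw, [dx, dy, dz], [rx, ry, rz]], ...]. A call has 1 to 12 rows; each row shifts and turns the commanded pose from where the row before left it, along the tool's axes as they then stand; what a row does not reach is not made up. The controller multiplies each number of a shift by 500 mm and each number of a turn by 90 degrees. A row lasts 1/8 s, in which the tool goes at most 62.5 mm and 10.7 degrees, less where a joint would pass 70% of its speed; a pose out of reach is approached as far as the arm can. A call with a number of a shift or a turn outside -1 to 1 is refused whole. A call with a gripper value outside its range is refused whole. The fingers move at their own pace and stop on an object; FORCE is the grip in N (left out, the last holds). Time passes only in rows, so rows that do not move let the fingers close. It gives the time, the measured TCP pose, the force, the opening and the grip force at its end, in the units of the state.
- manip.sense(): the state, without advancing time (a new reading comes with each control period).
- manip.get_image(name): name is "scene" or "top" or "wrist"; returns the picture (400x640x3 uint8, blue, green, red); there is no depth.
- manip.camera_info(name): a dict with "camera_matrix" (3x3 intrinsics, pixels), "k1" (the pictures are not rectified: a ray, as slopes to the right and down, at radius r is drawn at 1 + k1 r^2 times it, then the intrinsics apply), "rvec" (rotation vector, rad) and "tvec" (3), from world to camera coordinates, as OpenCV has them; the wrist camera has in their place "mount" (4x4, takes a point from camera to tool coordinates, whose origin is the TCP and whose axes are the flange's). Camera axes: x right, y down, z forward; pixel columns grow to the right and rows downward; lengths in m; the calibration is good to about 2 mm. A picture is of the moment at which its call begins: read the wrist's pose just before it. camera_info takes no time and is no camera call.
- manip.job_done(): hands the job in; it is judged then, once.
Trained networks look in the newest picture that a camera, given by its name, has taken for a name from the list of things; names that differ only in an ending like _2 or _b are one class to them, and where a whole thing is asked for, a point or a joint stands for the part that bears it (a point fixed in the world has none). Each returns a list of dicts, best first, with "score" (0 to 1); they miss things now and then, are a little off and sometimes report something else, mostly with a low value. They report only what shows in the picture. A call takes as long as a camera call. They do not tell look-alikes from the thing itself.
- manip.look_for(camera, query): "bbox" ([centre column, centre row, width, height] in pixels, round what is visible of it).
- manip.regions_of(camera, query): "pixels" (400x640 bool, what is visible of it) and "bbox" ([centre column, centre row, width, height] in pixels, round what is visible of it).
The state is a dict: "time_s": time; "q": joint angles; "qd": joint speeds; "joint_torque": joint torques, N m; "position": TCP position; "tool_rot": TCP orientation; "force": force on the tool from outside, world axes, zero at the start; "wrist_torque": the same for the moment, N m; "grip_width": finger opening in m; "gripper_force": force on a finger pad.
Only numpy, scipy, OpenCV 4.12 (cv2) and the standard library are available. Lean on these libraries where they do the work, as an engineer would, in place of code of your own. Each camera call takes 0.05 s, during which the arm holds its last target. There are 200 camera calls.

### The job

Line the four wheel-nut sockets up on the rail in order of width, one standing upright in the middle of each rubber pad: the widest on the pad next to the square drive stub, then narrower and narrower towards the far end of the row. Go by width, not by height, and do not knock over the spray can.

Things in the scene. Friction and masses are not known exactly. Their poses are not given: they have to be found in the camera images.
- socket_58: The widest of four loose wheel-nut sockets: plain steel cylinder of 58 mm outer diameter, 55 mm tall, about 600 g, standing upright on the bench, a 41 mm hexagonal opening in its top. Origin at the centre of its underside, z up along its axis. Heights do not follow the widths.
- socket_48: The second widest of four loose wheel-nut sockets: plain steel cylinder of 48 mm outer diameter, 62 mm tall, about 450 g, standing upright on the bench, a 33 mm hexagonal opening in its top. Origin at the centre of its underside, z up along its axis. Heights do not follow the widths.
- socket_38: The second narrowest of four loose wheel-nut sockets: plain steel cylinder of 38 mm outer diameter, 45 mm tall, about 250 g, standing upright on the bench, a 26 mm hexagonal opening in its top. Origin at the centre of its underside, z up along its axis. Heights do not follow the widths.
- socket_28: The narrowest of four loose wheel-nut sockets: plain steel cylinder of 28 mm outer diameter, 70 mm tall, about 180 g, standing upright on the bench, a 19 mm hexagonal opening in its top. Origin at the centre of its underside, z up along its axis. Heights do not follow the widths.
- pad_a: One of four identical fixed round black rubber pads, 68 mm in diameter, 3 mm thick, in a straight row at 80 mm pitch on a fixed aluminium rail 80 mm wide, 330 mm long and 6 mm thick lying on the bench. Origin at the centre of its underside; its top is 3 mm above the origin and 9 mm above the bench. The letters do not tell the order along the row, which differs from start to start.
- pad_b: One of four identical fixed round black rubber pads, 68 mm in diameter, 3 mm thick, in a straight row at 80 mm pitch on a fixed aluminium rail 80 mm wide, 330 mm long and 6 mm thick lying on the bench. Origin at the centre of its underside; its top is 3 mm above the origin and 9 mm above the bench. The letters do not tell the order along the row, which differs from start to start.
- pad_c: One of four identical fixed round black rubber pads, 68 mm in diameter, 3 mm thick, in a straight row at 80 mm pitch on a fixed aluminium rail 80 mm wide, 330 mm long and 6 mm thick lying on the bench. Origin at the centre of its underside; its top is 3 mm above the origin and 9 mm above the bench. The letters do not tell the order along the row, which differs from start to start.
- pad_d: One of four identical fixed round black rubber pads, 68 mm in diameter, 3 mm thick, in a straight row at 80 mm pitch on a fixed aluminium rail 80 mm wide, 330 mm long and 6 mm thick lying on the bench. Origin at the centre of its underside; its top is 3 mm above the origin and 9 mm above the bench. The letters do not tell the order along the row, which differs from start to start.
- drive_stub: Fixed steel block 50 x 50 x 20 mm with an upright 19 mm square drive stub on it (48 mm tall in all), in line with the row of pads just beyond one of its two ends, 85 mm from the centre of the nearest pad. Which end differs from start to start; a round yellow tin, 40 mm tall, 60 mm wide and fixed, stands at the other end. Origin at the centre of its underside.
- spray_can: Loose spray can, white with a red band, 62 mm in diameter, about 170 mm tall, standing upright on the bench to the right of the work; not to be knocked over. Origin at the centre of its underside, z up.
Things that resemble listed ones, but are neither listed nor needed, are in the scene too. What is shaped like the socket_58 but blue or green is not meant.

How it is judged:
By the outcome, as a careful person would: the job done as asked, in the order asked, and still so for the second after the job is handed in, with the robot touching nothing.
It also fails if it takes over 93 s, if anything falls off the work surface, if the arm or the gripper's body presses on something with over 40 N, if the wrist force passes 120 N, or if a joint passes its speed limit or range.

## Working session

There is one attempt and no reset: what is moved stays moved. The work goes in short steps, Python scripts to look and compute and a shell command to move; the robot and the scene stay as the last step left them, time stands still between calls to the robot, and variables do not carry over. Pictures are saved under pics/ and viewed, at most 14 in all, crops included, and the job is handed in when it is done.

```bash
mkdir -p pics; python3 - <<'E'
from cell import manip
import cv2
for c in("scene","top"):
    cv2.imwrite(f"pics/{c}0.png",manip.get_image(c)); i=manip.camera_info(c); print(c,i)
print(manip.camera_info("wrist")); s=manip.sense(); print(s["position"],s["tool_rot"],s["time_s"],s["grip_width"],manip.hold_point_z)
E
```

```text
scene {'camera_matrix': array([[407.57118323,   0.        , 323.23261731],
       [  0.        , 407.57118323, 199.55868896],
       [  0.        ,   0.        ,   1.        ]]), 'k1': -0.07732498114717636, 'rvec': array([ 0.93125433,  2.46358261, -1.13179314]), 'tvec': array([ 0.40962023, -0.13197104,  1.11157747])}
top {'camera_matrix': array([[431.55529305,   0.        , 326.1931264 ],
       [  0.        , 431.55529305, 197.9299032 ],
       [  0.        ,   0.        ,   1.        ]]), 'k1': -0.05357577527928091, 'rvec': array([ 2.12645407, -2.14535397,  0.15225508]), 'tvec': array([-0.0647573 ,  0.50199239,  1.09164617])}
{'camera_matrix': array([[296.27579883,   0.        , 324.51621495],
       [  0.        , 296.27579883, 197.26662059],
       [  0.        ,   0.        ,   1.        ]]), 'k1': -0.04704238152340517, 'mount': array([[-4.96534532e-04, -9.52948963e-01, -3.03130381e-01,
         7.77185763e-02],
       [ 9.99999876e-01, -4.65372540e-04, -1.75034226e-04,
        -3.58239771e-04],
       [ 2.57301285e-05, -3.03130430e-01,  9.52949076e-01,
        -1.66206928e-01],
       [ 0.00000000e+00,  0.00000000e+00,  0.00000000e+00,
         1.00000000e+00]])}
[0.15011691 0.52859501 0.20620421] [[ 9.61908800e-01 -2.73370220e-01 -4.27468949e-04]
 [-2.73370550e-01 -9.61907355e-01 -1.66839049e-03]
 [ 4.49027485e-05  1.72169691e-03 -9.99998517e-01]] 0.1 0.0851289318371235 0.0187
```

View pics/scene0.png

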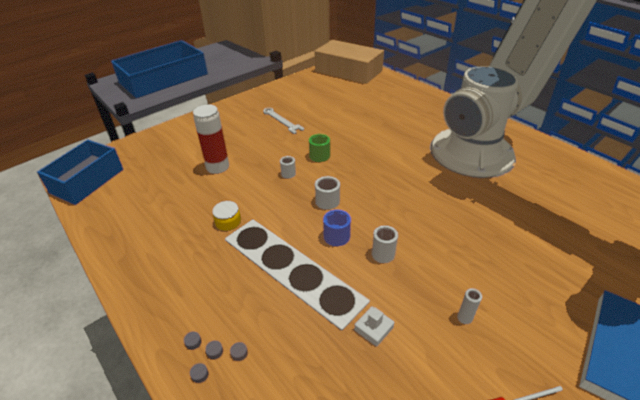

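View pics/top0.png

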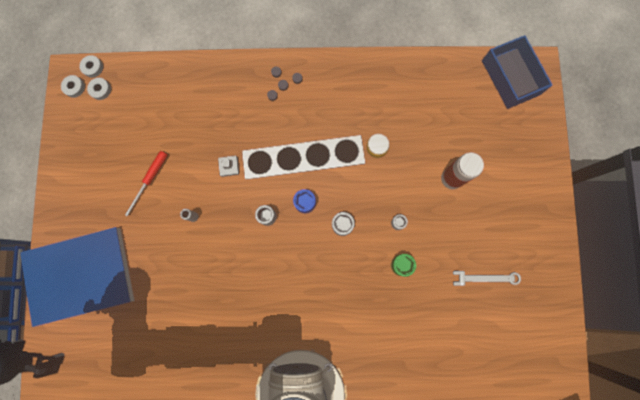

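The top view shows the drive stub at (228,166) and the tin at (378,145), with pads at (260,162), (289,158), (318,155) and (347,151). Sockets by width: 58 at (343,223), 48 at (265,214), 38 at (399,222), 28 at (187,214). The blue (305,201) and green (403,264) ones are decoys.

```bash
cat > h.py <<'E'
from cell import manip
import numpy as np,cv2
from scipy.optimize import least_squares
R=lambda c:(cv2.Rodrigues(np.array(c["rvec"]))[0],np.array(c["tvec"]))
def pose(cam):
    c=manip.camera_info(cam)
    if "rvec" in c: r,t=R(c)
    else:
        s=manip.sense(); T=np.eye(4);T[:3,:3]=s["tool_rot"];T[:3,3]=s["position"]
        M=np.linalg.inv(T@c["mount"]); r,t=M[:3,:3],M[:3,3]
    return r,t,c["camera_matrix"],c["k1"]
def proj(P,cp):
    r,t,K,k=cp
    return cv2.projectPoints(np.float64(P).reshape(-1,1,3),cv2.Rodrigues(r)[0],t,K,np.array([k,0,0,0.]))[0].reshape(-1,2)
a=np.linspace(0,2*np.pi,60)
def hullc(x,y,rad,z0,z1,cp):
    P=np.array([[x+rad*np.cos(b),y+rad*np.sin(b),z] for z in(z0,z1) for b in a])
    h=cv2.convexHull(proj(P,cp).astype(np.float32)); m=cv2.moments(h)
    return np.array([m["m10"]/m["m00"],m["m01"]/m["m00"]]),m["m00"]
def fit(obs,rad,z0,z1,x0=(.45,0)):
    f=lambda p:np.concatenate([hullc(*p,rad,z0,z1,cp)[0]-c for cp,c in obs])
    s=least_squares(f,x0); return s.x,s.fun
E
python3 - <<'E'
from h import *
T=dict(socket_58=((343,223),(327,192),.029,0,.055),socket_48=((265,214),(385,244),.024,0,.062),socket_38=((399,222),(288,167),.019,0,.045),socket_28=((187,214),(469,306),.014,0,.07),
 pad1=((260,162),(337,300),.034,.008,.009),pad2=((289,158),(306,277),.034,.008,.009),pad3=((318,155),(278,257),.034,.008,.009),pad4=((347,151),(252,238),.034,.008,.009),spray_can=((460,170),(210,140),.031,0,.17))
cps={c:pose(c) for c in("top","scene")}
D={}
for k,(pt,ps,r,z0,z1) in T.items():
    q="pad_a" if k[:3]=="pad" else k
    for c,p in(("top",pt),("scene",ps)):
        if (c,q) not in D: D[c,q]=manip.regions_of(c,q)
        obs=[]
        for d in D[c,q]:
            if np.hypot(*(np.array(d["bbox"][:2])-p))<14:
                v,u=np.nonzero(d["pixels"]); obs=[(cps[c],np.array([u.mean(),v.mean()]))]
                x,_=fit(obs,r,z0,z1); print(k,c,round(d["score"],2),x.round(4),"area",len(u),round(hullc(*x,r,z0,z1,cps[c])[1])); break
        else: print(k,c,"none",[(d["bbox"],round(d["score"],2)) for d in D[c,q]][:5])
print(manip.sense()["time_s"])
E
```

```text
socket_58 top 0.91 [ 0.435 -0.111] area 408 431
socket_58 scene 0.62 [ 0.4319 -0.1121] area 753 764
socket_48 top 0.83 [0.4602 0.0894] area 292 342
socket_48 scene 0.75 [0.4565 0.0899] area 806 838
socket_38 top 0.68 [ 0.4384 -0.2588] area 192 208
socket_38 scene 0.72 [ 0.436  -0.2599] area 283 318
socket_28 top 0.58 [0.4602 0.2912] area 159 185
socket_28 scene 0.75 [0.4582 0.2915] area 509 594
pad1 top 0.79 [0.6067 0.1113] area 479 473
pad1 scene 0.68 [0.6057 0.113 ] area 905 905
pad2 top 0.83 [0.618  0.0337] area 448 474
pad2 scene 0.56 [0.6167 0.0344] area 778 780
pad3 top 0.63 [ 0.627 -0.047] area 425 474
pad3 scene 0.75 [ 0.6271 -0.0457] area 662 672
pad4 top 0.63 [ 0.637  -0.1255] area 431 472
pad4 scene 0.81 [ 0.6362 -0.1245] area 549 581
spray_can top 0.58 [ 0.5581 -0.4118] area 1055 1069
spray_can scene 0.81 [ 0.5569 -0.4139] area 1641 1706
0.7
```

The top and scene fits agree within about 3 mm. Next I turn the tool so that it closes across the row.

```bash
cat >> h.py <<'E'
rd=np.array([.1266,-.9920,0]); P0=np.array([.6218,-.0063,0])
PAD=[P0+rd*(.08*(i-1.5)) for i in range(4)]
X=np.c_[rd,np.cross([0,0,-1],rd),[0,0,-1]]
def go(*pts):
    s=manip.sense(); p=np.array(s["position"]);Rt=np.array(s["tool_rot"])
    w=cv2.Rodrigues(Rt.T@X)[0].ravel()/(np.pi/2)
    print("t",s["time_s"],"pos",p.round(4),"w",s["grip_width"],"turn",w.round(4),"F",np.round(s["force"],1))
    for q in pts: q=np.array(q); print(q.round(4),"shift",(Rt.T@(q-p)/.5).round(4)); p=q
E
python3 -m jog '[[1,[0,0,0],[0,0,0.106]],[1,[0,0,0],[0,0,0.106]],[1,[0,0,0],[0,0,0.106]],[1,[0,0,0],[0,0,0.106]],[1,[0,0,0],[0,0,0.106]],[1,[0,0,0],[0,0,0.106]],[1,[0,0,0],[0,0,0.106]],[1,[0,0,0],[0,0,0]]]' 60
python3 -c "
from h import *
go((.4335,-.1115,.16))"
```

```text
time_s: 1.7
position: [0.1503, 0.5291, 0.207]
tool_rot: [[0.13, -0.992, 0.0], [-0.992, -0.13, 0.0], [-0.0, -0.0, -1.0]]
force: [0.4, -0.3, -0.3]
grip_width: 0.0858
gripper_force: 0.0
t 1.7 pos [0.1503 0.5291 0.207 ] w 0.08578042112272996 turn [-0.      0.      0.0019] F [ 0.4 -0.3 -0.3]
[ 0.4335 -0.1115  0.16  ] shift [ 1.3438 -0.3957  0.094 ]
```

```bash
python3 -m jog '[[1,[0.112,-0.033,0.008],[0,0,0]],[1,[0.112,-0.033,0.008],[0,0,0]],[1,[0.112,-0.033,0.008],[0,0,0]],[1,[0.112,-0.033,0.008],[0,0,0]],[1,[0.112,-0.033,0.008],[0,0,0]],[1,[0.112,-0.033,0.008],[0,0,0]],[1,[0.112,-0.033,0.008],[0,0,0]],[1,[0.112,-0.033,0.008],[0,0,0]],[1,[0.112,-0.033,0.008],[0,0,0]],[1,[0.112,-0.033,0.008],[0,0,0]],[1,[0.112,-0.033,0.008],[0,0,0]],[1,[0.112,-0.033,0.008],[0,0,0]]]' 60
python3 -m jog '[[1,[0,0,0],[0,0,0]],[1,[0,0,0],[0,0,0]]]'
python3 - <<'E'
from h import *
go((.4335,-.1115,.16))
s=manip.sense();cp=pose("wrist");im=manip.get_image("wrist")
for d in manip.regions_of("wrist","socket_58"):
    v,u=np.nonzero(d["pixels"]); x,_=fit([(cp,np.array([u.mean(),v.mean()]))],.029,0,.055); print(d["bbox"],d["score"],x.round(4),len(u),hullc(*x,.029,0,.055,cp)[1])
for q in proj([[.4335,-.1115,.055]],cp): cv2.circle(im,tuple(int(t) for t in q),4,(0,0,255),-1)
cv2.imwrite("pics/w1.png",im)
E
```

```text
time_s: 3.2
position: [0.4334, -0.1141, 0.1592]
tool_rot: [[0.132, -0.991, 0.001], [-0.991, -0.132, 0.0], [0.0, -0.001, -1.0]]
force: [1.9, 1.3, 0.9]
grip_width: 0.0855
gripper_force: 0.0
time_s: 3.45
position: [0.4325, -0.1121, 0.1588]
tool_rot: [[0.129, -0.992, -0.0], [-0.992, -0.129, 0.0], [-0.0, 0.0, -1.0]]
force: [-0.4, -0.6, -1.0]
grip_width: 0.0853
gripper_force: 0.0
t 3.45 pos [ 0.4325 -0.1121  0.1588] w 0.08530440670226042 turn [0.0002 0.0002 0.0018] F [-0.4 -0.6 -1. ]
[ 0.4335 -0.1115  0.16  ] shift [-0.0009 -0.0021 -0.0023]
[263.5, 260.0, 47.3, 69.2] 0.79 [ 0.4913 -0.0147] 2686 3201.6706325619016
[340.2, 26.4, 39.9, 52.8] 0.78 [ 0.4376 -0.2545] 1889 4696.880280452674
[279.4, 328.0, 41.3, 42.0] 0.76 [0.4598 0.0744] 1294 2921.0751979129855
[464.9, 37.1, 85.5, 71.7] 0.71 [ 0.3268 -0.2643] 4864 5352.337808426975
```

View pics/w1.png

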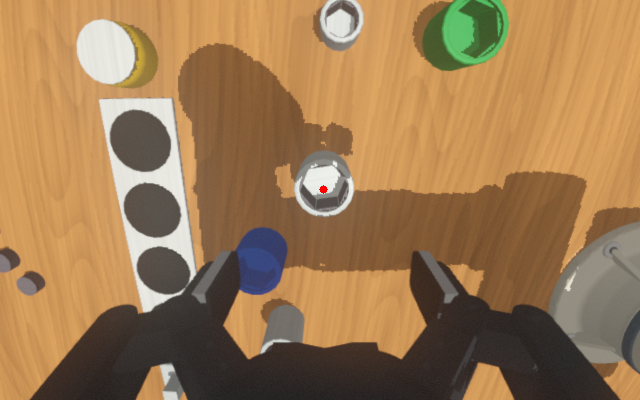

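The wrist picture shows the 58 socket at (324,187), exactly where it was predicted. Blue is at (262,260) and stays clear of the fingers, so I descend and grip.

```bash
python3 -m jog '[[1,[-0.001,-0.002,0.056],[0,0,0]],[1,[0,0,0.056],[0,0,0]],[1,[0,0,0.056],[0,0,0]],[1,[0,0,0.056],[0,0,0]],[1,[0,0,0.056],[0,0,0]],[1,[0,0,0],[0,0,0]],[1,[0,0,0],[0,0,0]]]' 60
python3 -m jog '[[-1,[0,0,0],[0,0,0]],[-1,[0,0,0],[0,0,0]],[-1,[0,0,0],[0,0,0]],[-1,[0,0,0],[0,0,0]],[-1,[0,0,0],[0,0,0]],[-1,[0,0,0],[0,0,0]],[-1,[0,0,0],[0,0,0]],[-1,[0,0,0],[0,0,0]]]' 60
python3 -c "
from h import *
go((.4335,-.1115,.12),(*PAD[0][:2],.12))"
```

```text
time_s: 4.42
position: [0.4347, -0.1108, 0.0203]
tool_rot: [[0.13, -0.991, 0.002], [-0.991, -0.13, -0.0], [0.001, -0.002, -1.0]]
force: [0.4, -0.2, 0.1]
grip_width: 0.0855
gripper_force: 0.0
time_s: 5.42
position: [0.4337, -0.1115, 0.0207]
tool_rot: [[0.128, -0.992, 0.001], [-0.992, -0.128, -0.0], [0.0, -0.001, -1.0]]
force: [-6.2, 2.2, 13.1]
grip_width: 0.0534
gripper_force: 60.3
t 5.425 pos [ 0.4337 -0.1115  0.0207] w 0.05335254743981216 turn [-0.0006 -0.0002  0.0011] F [-6.2  2.2 13.1]
[ 0.4335 -0.1115  0.12  ] shift [-0.      0.0002 -0.1986]
[0.6066 0.1127 0.12  ] shift [-4.004e-01 -4.009e-01  2.000e-04]
```

```bash
python3 - <<'E'
from h import *
cv2.imwrite("pics/w2.png",manip.get_image("wrist"))
E
```

```text
(no output)
```

View pics/w2.png

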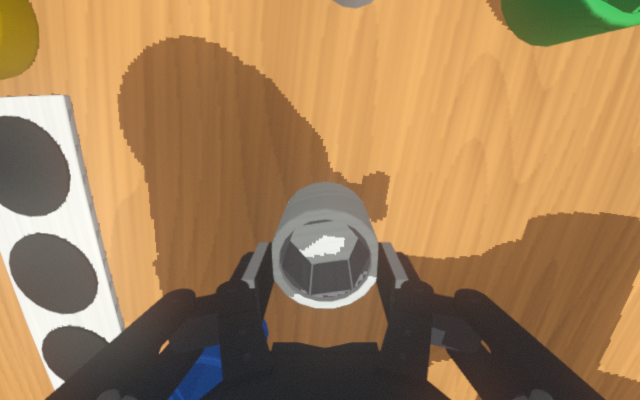

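The socket rim is centred at about (325,263) between the finger pads. I check how centred it is numerically and lift.

```bash
python3 - <<'E'
from h import *
cp=pose("wrist"); p=manip.sense()["position"]
ring=[[p[0]+.029*np.cos(b),p[1]+.029*np.sin(b),.055] for b in a]
q=proj(ring,cp); print("rim if centred: cols",q[:,0].min(),q[:,0].max(),"rows",q[:,1].min(),q[:,1].max())
E
python3 -m jog '[[-1,[0,0,-0.02],[0,0,0]],[-1,[0,0,-0.04],[0,0,0]],[-1,[0,0,-0.05],[0,0,0]],[-1,[0,0,-0.05],[0,0,0]],[-1,[0,0,-0.04],[0,0,0]],[-1,[0,0,0],[0,0,0]],[-1,[0,0,0],[0,0,0]]]' 80
python3 - <<'E'
from h import *
go((*PAD[0][:2],.12))
im=manip.get_image("wrist"); cv2.imwrite("pics/w3.png",im)
E
```

```text
rim if centred: cols 267.8501328370409 382.80756163651694 rows 209.9260918451202 311.4389486252452
time_s: 6.35
position: [0.4325, -0.1112, 0.1176]
tool_rot: [[0.128, -0.992, -0.003], [-0.992, -0.128, 0.001], [-0.001, 0.002, -1.0]]
force: [-0.5, 0.4, -5.9]
grip_width: 0.0517
gripper_force: 85.0
t 6.35 pos [ 0.4325 -0.1112  0.1176] w 0.05169181465151012 turn [0.0016 0.0007 0.0007] F [-0.5  0.4 -5.9]
[0.6066 0.1127 0.12  ] shift [-0.3997 -0.4025 -0.0053]
```

View pics/w3.png

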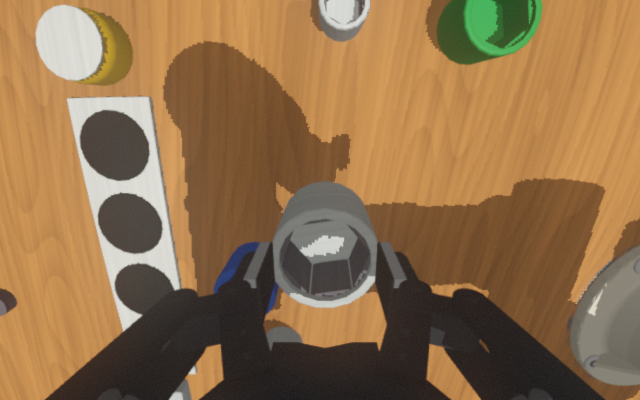

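```bash
python3 -m jog '[[-1,[-0.04,-0.04,0],[0,0,0]],[-1,[-0.06,-0.06,0],[0,0,0]],[-1,[-0.07,-0.07,0],[0,0,0]],[-1,[-0.07,-0.07,0],[0,0,0]],[-1,[-0.06,-0.06,0],[0,0,0]],[-1,[-0.05,-0.05,0],[0,0,0]],[-1,[-0.05,-0.052,0],[0,0,0]],[-1,[0,0,0],[0,0,0]],[-1,[0,0,0],[0,0,0]]]'
python3 -m jog '[[-1,[0,0,0.04],[0,0,0]],[-1,[0,0,0.05],[0,0,0]],[-1,[0,0,0.04],[0,0,0]],[-1,[0,0,0.02],[0,0,0]],[-1,[0,0,0],[0,0,0]],[-1,[0,0,0],[0,0,0]]]'
python3 - <<'E'
from h import *
go((*PAD[0][:2],.0297))
cp=pose("wrist");im=manip.get_image("wrist")
for i in range(4):
    for q in proj([*[[PAD[i][0]+.034*np.cos(b),PAD[i][1]+.034*np.sin(b),.009] for b in a]],cp): cv2.circle(im,tuple(int(t) for t in q),1,(0,0,255),-1)
cv2.imwrite("pics/w4.png",im)
E
```

```text
time_s: 7.52
position: [0.6064, 0.1123, 0.1173]
tool_rot: [[0.128, -0.992, -0.003], [-0.992, -0.128, -0.001], [0.001, 0.003, -1.0]]
force: [-0.2, -0.2, -6.4]
grip_width: 0.052
gripper_force: 85.5
time_s: 8.28
position: [0.6081, 0.1127, 0.0451]
tool_rot: [[0.128, -0.992, 0.002], [-0.992, -0.128, 0.0], [-0.0, -0.002, -1.0]]
force: [0.0, 0.3, -4.9]
grip_width: 0.0519
gripper_force: 85.5
t 8.275 pos [0.6081 0.1127 0.0451] w 0.05191720811959396 turn [-0.0012  0.0001  0.001 ] F [ 0.   0.3 -4.9]
[0.6066 0.1127 0.0297] shift [-0.0005  0.003   0.0309]
```

View pics/w4.png

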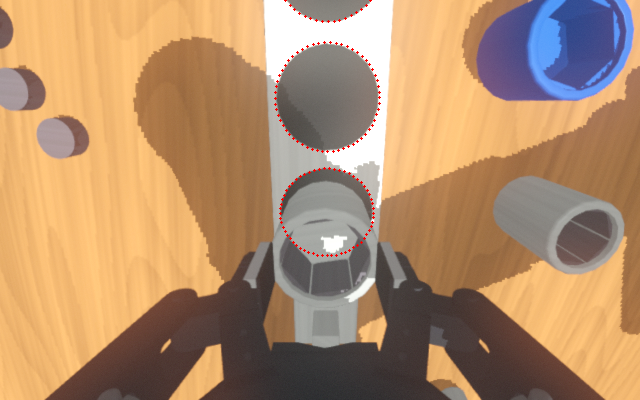

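The predicted pad outlines (red) lie exactly on the pads, and the socket sits over pad 1. I lower, release and back off.

```bash
python3 -m jog '[[-1,[0,0.002,0.015],[0,0,0]],[-1,[0,0,0.01],[0,0,0]],[-1,[0,0,0.005],[0,0,0]],[-1,[0,0,0],[0,0,0]],[-1,[0,0,0],[0,0,0]]]'
python3 -c "
from h import *
go((*PAD[0][:2],.0297))"
```

```text
time_s: 8.95
position: [0.606, 0.1124, 0.0302]
tool_rot: [[0.128, -0.992, -0.0], [-0.992, -0.128, -0.0], [0.0, 0.0, -1.0]]
force: [-4.4, 0.5, 3.4]
grip_width: 0.052
gripper_force: 86.7
t 8.95 pos [0.606  0.1124 0.0302] w 0.052037190388507536 turn [ 0.0001 -0.0002  0.0012] F [-4.4  0.5  3.4]
[0.6066 0.1127 0.0297] shift [-0.0005 -0.0013  0.001 ]
```

```bash
python3 -m jog '[[1,[0,0,0],[0,0,0]],[1,[0,0,0],[0,0,0]],[1,[0,0,0],[0,0,0]],[1,[0,0,0],[0,0,0]],[1,[0,0,-0.03],[0,0,0]],[1,[0,0,-0.05],[0,0,0]],[1,[0,0,-0.06],[0,0,0]],[1,[0,0,-0.06],[0,0,0]],[1,[0,0,-0.04],[0,0,0]],[1,[0,0,0],[0,0,0]],[1,[0,0,0],[0,0,0]]]' 60
python3 -c "
from h import *
go((.4578,.0897,.15))"
```

```text
time_s: 10.32
position: [0.606, 0.1126, 0.1486]
tool_rot: [[0.128, -0.992, -0.001], [-0.992, -0.128, 0.0], [-0.0, 0.001, -1.0]]
force: [-0.1, -0.3, -0.6]
grip_width: 0.0855
gripper_force: 0.0
t 10.325 pos [0.606  0.1126 0.1486] w 0.08545044329937773 turn [0.0005 0.0001 0.0009] F [-0.1 -0.3 -0.6]
[0.4578 0.0897 0.15  ] shift [ 0.0074  0.2998 -0.0026]
```

```bash
python3 -m jog '[[1,[0.001,0.04,0],[0,0,0]],[1,[0.001,0.06,0],[0,0,0]],[1,[0.001,0.06,0],[0,0,0]],[1,[0.001,0.06,0],[0,0,0]],[1,[0.001,0.05,0],[0,0,0]],[1,[0.002,0.03,0],[0,0,0]],[1,[0,0,0],[0,0,0]],[1,[0,0,0],[0,0,0]]]'
cat >> h.py <<'E'
def wfit(name,x0,r,hh):
    cp=pose("wrist");manip.get_image("wrist"); e=hullc(*x0,r,0,hh,cp)[0]
    for d in manip.regions_of("wrist",name):
        v,u=np.nonzero(d["pixels"]); c=np.array([u.mean(),v.mean()])
        if np.hypot(*(c-e))<60:
            x,_=fit([(cp,c)],r,0,hh,x0); print("wfit",d["bbox"],x.round(4),len(u),round(hullc(*x,r,0,hh,cp)[1]))
E
python3 - <<'E'
from h import *
wfit("socket_48",(.4578,.0897),.024,.062)
go((.4578,.0897,.15),(.4578,.0897,.022))
E
```

```text
time_s: 11.32
position: [0.4586, 0.09, 0.1488]
tool_rot: [[0.128, -0.992, -0.0], [-0.992, -0.128, -0.0], [0.0, 0.0, -1.0]]
force: [0.2, -0.1, 0.3]
grip_width: 0.0857
gripper_force: 0.0
wfit [326.9, 185.9, 53.5, 63.1] [0.4578 0.0893] 2500 2650
t 11.425 pos [0.4587 0.09   0.1487] w 0.08519545326277032 turn [ 0.0002 -0.0002  0.0009] F [-0.3 -0.7 -0. ]
[0.4578 0.0897 0.15  ] shift [ 0.0004  0.0018 -0.0026]
[0.4578 0.0897 0.022 ] shift [-1.00e-04 -1.00e-04  2.56e-01]
```

```bash
python3 -m jog '[[1,[0.001,0.001,0.04],[0,0,0]],[1,[0,0,0.06],[0,0,0]],[1,[0,0,0.06],[0,0,0]],[1,[0,0,0.06],[0,0,0]],[1,[0,0,0.034],[0,0,0]],[1,[0,0,0],[0,0,0]],[-1,[0,0,0],[0,0,0]],[-1,[0,0,0],[0,0,0]],[-1,[0,0,0],[0,0,0]],[-1,[0,0,0],[0,0,0]],[-1,[0,0,0],[0,0,0]],[-1,[0,0,0],[0,0,0]]]' 60
python3 -m jog '[[-1,[0,0,0],[0,0,0]],[-1,[0,0,0],[0,0,0]],[-1,[0,0,0],[0,0,0]],[-1,[0,0,0],[0,0,0]]]'
python3 -m jog '[[-1,[0,0,-0.02],[0,0,0]],[-1,[0,0,-0.04],[0,0,0]],[-1,[0,0,-0.06],[0,0,0]],[-1,[0,0,-0.06],[0,0,0]],[-1,[0,0,-0.03],[0,0,0]],[-1,[0,0,0],[0,0,0]],[-1,[0,0,0],[0,0,0]]]'
python3 -c "
from h import *
go((*PAD[1][:2],.12))"
```

```text
time_s: 12.92
position: [0.4581, 0.0895, 0.0233]
tool_rot: [[0.128, -0.992, 0.002], [-0.992, -0.128, 0.001], [-0.0, -0.002, -1.0]]
force: [-3.1, -0.2, 5.6]
grip_width: 0.0439
gripper_force: 60.2
time_s: 13.42
position: [0.4581, 0.0895, 0.0233]
tool_rot: [[0.128, -0.992, 0.002], [-0.992, -0.128, 0.001], [-0.0, -0.002, -1.0]]
force: [-2.7, 0.2, 6.8]
grip_width: 0.0444
gripper_force: 60.2
time_s: 14.3
position: [0.4566, 0.0891, 0.1259]
tool_rot: [[0.128, -0.992, -0.002], [-0.992, -0.128, -0.0], [0.0, 0.002, -1.0]]
force: [-0.6, -0.8, -6.0]
grip_width: 0.0439
gripper_force: 62.3
t 14.3 pos [0.4566 0.0891 0.1259] w 0.043860709067214836 turn [ 0.0015 -0.0001  0.0008] F [-0.6 -0.8 -6. ]
[0.6167 0.0334 0.12  ] shift [ 0.1514 -0.3034  0.011 ]
```

```bash
python3 -m jog '[[-1,[0.02,-0.04,0],[0,0,0]],[-1,[0.03,-0.06,0],[0,0,0]],[-1,[0.03,-0.06,0],[0,0,0]],[-1,[0.03,-0.06,0],[0,0,0]],[-1,[0.025,-0.05,0],[0,0,0]],[-1,[0.016,-0.033,0],[0,0,0]],[-1,[0,0,0],[0,0,0]],[-1,[0,0,0.05],[0,0,0]],[-1,[0,0,0.06],[0,0,0]],[-1,[0,0,0.05],[0,0,0]],[-1,[0,0,0],[0,0,0]],[-1,[0,0,0],[0,0,0]]]'
python3 -c "
from h import *
go((*PAD[1][:2],.0323))"
```

```text
time_s: 15.8
position: [0.618, 0.034, 0.0479]
tool_rot: [[0.129, -0.992, 0.001], [-0.992, -0.129, -0.0], [0.0, -0.001, -1.0]]
force: [0.8, 0.8, -4.9]
grip_width: 0.0438
gripper_force: 62.9
t 15.8 pos [0.618  0.034  0.0479] w 0.04381396325878825 turn [-0.0007 -0.0003  0.0013] F [ 0.8  0.8 -4.9]
[0.6167 0.0334 0.0323] shift [0.0008 0.0027 0.0312]
```

```bash
python3 -m jog '[[-1,[0.001,0.002,0.015],[0,0,0]],[-1,[0,0,0.01],[0,0,0]],[-1,[0,0,0.006],[0,0,0]],[-1,[0,0,0],[0,0,0]],[-1,[0,0,0],[0,0,0]]]'
python3 -c "
from h import *
go((*PAD[1][:2],.0323))"
```

```text
time_s: 16.42
position: [0.6165, 0.0331, 0.0325]
tool_rot: [[0.128, -0.992, 0.0], [-0.992, -0.128, -0.0], [0.0, -0.0, -1.0]]
force: [-4.9, 0.1, 5.3]
grip_width: 0.0438
gripper_force: 63.9
t 16.425 pos [0.6165 0.0331 0.0325] w 0.04376758275067512 turn [-0.0001 -0.0002  0.0011] F [-4.9  0.1  5.3]
[0.6167 0.0334 0.0323] shift [-0.0006 -0.0006  0.0004]
```

```bash
python3 -m jog '[[1,[0,0,0],[0,0,0]],[1,[0,0,0],[0,0,0]],[1,[0,0,0],[0,0,0]],[1,[0,0,0],[0,0,0]],[1,[0,0,-0.03],[0,0,0]],[1,[0,0,-0.05],[0,0,0]],[1,[0,0,-0.06],[0,0,0]],[1,[0,0,-0.06],[0,0,0]],[1,[0,0,-0.04],[0,0,0]],[1,[0,0,0],[0,0,0]]]' 60
python3 -m jog '[[1,[0.035,0.03,0],[0,0,0]],[1,[0.07,0.056,0],[0,0,0]],[1,[0.07,0.056,0],[0,0,0]],[1,[0.07,0.056,0],[0,0,0]],[1,[0.07,0.056,0],[0,0,0]],[1,[0.07,0.056,0],[0,0,0]],[1,[0.07,0.056,0],[0,0,0]],[1,[0.05,0.04,0],[0,0,0]],[1,[0.03,0.024,0],[0,0,0]],[1,[0,0,0],[0,0,0]],[1,[0,0,0],[0,0,0]]]'
python3 - <<'E'
from h import *
wfit("socket_38",(.4372,-.2594),.019,.045)
go((.4372,-.2594,.15),(.4372,-.2594,.009))
E
```

```text
time_s: 17.68
position: [0.6181, 0.0334, 0.1545]
tool_rot: [[0.128, -0.992, 0.005], [-0.992, -0.128, 0.001], [-0.0, -0.005, -1.0]]
force: [-0.3, 0.0, -0.7]
grip_width: 0.0855
gripper_force: 0.0
time_s: 19.05
position: [0.438, -0.2591, 0.1513]
tool_rot: [[0.128, -0.992, -0.0], [-0.992, -0.128, 0.0], [-0.0, 0.0, -1.0]]
force: [0.6, 0.3, 0.1]
grip_width: 0.0854
gripper_force: 0.0
wfit [325.5, 184.1, 37.2, 50.1] [ 0.4377 -0.2601] 1394 1473
t 19.15 pos [ 0.4381 -0.259   0.1513] w 0.08549326830096478 turn [0.0001 0.0001 0.0016] F [-0.  -0.3  0.5]
[ 0.4372 -0.2594  0.15  ] shift [0.0006 0.002  0.0027]
[ 0.4372 -0.2594  0.009 ] shift [ 1.00e-04 -0.00e+00  2.82e-01]
```

```bash
python3 -m jog '[[1,[0.002,0.001,0.04],[0,0,0]],[1,[0,0,0.06],[0,0,0]],[1,[0,0,0.06],[0,0,0]],[1,[0,0,0.06],[0,0,0]],[1,[0,0,0.04],[0,0,0]],[1,[0,0,0.022],[0,0,0]],[1,[0,0,0],[0,0,0]],[-1,[0,0,0],[0,0,0]],[-1,[0,0,0],[0,0,0]],[-1,[0,0,0],[0,0,0]],[-1,[0,0,0],[0,0,0]],[-1,[0,0,0],[0,0,0]]]' 50
python3 -m jog '[[-1,[0,0,0],[0,0,0]],[-1,[0,0,0],[0,0,0]],[-1,[0,0,0],[0,0,0]],[-1,[0,0,0],[0,0,0]],[-1,[0,0,0],[0,0,0]]]'
python3 -m jog '[[-1,[0,0,-0.02],[0,0,0]],[-1,[0,0,-0.04],[0,0,0]],[-1,[0,0,-0.06],[0,0,0]],[-1,[0,0,-0.06],[0,0,0]],[-1,[0,0,-0.03],[0,0,0]],[-1,[0,0,0],[0,0,0]],[-1,[0,0,0],[0,0,0]]]'
python3 -c "
from h import *
go((*PAD[2][:2],.12))"
```

```text
time_s: 20.65
position: [0.4375, -0.2609, 0.0116]
tool_rot: [[0.128, -0.992, 0.001], [-0.992, -0.128, -0.001], [0.001, -0.001, -1.0]]
force: [-2.4, 1.2, 6.6]
grip_width: 0.0339
gripper_force: 49.1
time_s: 21.28
position: [0.4375, -0.2609, 0.0116]
tool_rot: [[0.128, -0.992, 0.001], [-0.992, -0.128, -0.001], [0.001, -0.001, -1.0]]
force: [-3.0, 1.3, 6.1]
grip_width: 0.0343
gripper_force: 49.1
time_s: 22.15
position: [0.4364, -0.2602, 0.1141]
tool_rot: [[0.128, -0.992, -0.002], [-0.992, -0.128, 0.001], [-0.002, 0.002, -1.0]]
force: [-0.5, 0.8, -3.9]
grip_width: 0.0338
gripper_force: 50.1
t 22.15 pos [ 0.4364 -0.2602  0.1141] w 0.03381498475563462 turn [0.0013 0.001  0.0007] F [-0.5  0.8 -3.9]
[ 0.6269 -0.046   0.12  ] shift [-0.3763 -0.4324 -0.0121]
```

```bash
python3 -m jog '[[-1,[-0.03,-0.035,0],[0,0,0]],[-1,[-0.06,-0.07,0],[0,0,0]],[-1,[-0.07,-0.08,0],[0,0,0]],[-1,[-0.07,-0.08,0],[0,0,0]],[-1,[-0.07,-0.08,0],[0,0,0]],[-1,[-0.05,-0.057,0],[0,0,0]],[-1,[-0.026,-0.03,0],[0,0,0]],[-1,[0,0,0],[0,0,0]],[-1,[0,0,0.05],[0,0,0]],[-1,[0,0,0.06],[0,0,0]],[-1,[0,0,0.05],[0,0,0]],[-1,[0,0,0],[0,0,0]]]'
python3 -m jog '[[-1,[0,0,0],[0,0,0]]]'
python3 -c "
from h import *
go((*PAD[2][:2],.0206))"
```

```text
time_s: 23.65
position: [0.6247, -0.0478, 0.0331]
tool_rot: [[0.127, -0.992, -0.006], [-0.992, -0.127, -0.001], [-0.0, 0.006, -1.0]]
force: [0.9, 0.2, -2.2]
grip_width: 0.0342
gripper_force: 50.4
time_s: 23.78
position: [0.6279, -0.0473, 0.0367]
tool_rot: [[0.128, -0.992, 0.002], [-0.992, -0.128, -0.0], [0.001, -0.001, -1.0]]
force: [-0.4, 0.2, -3.5]
grip_width: 0.0343
gripper_force: 50.4
t 23.775 pos [ 0.6279 -0.0473  0.0367] w 0.03425265193780238 turn [-0.0009 -0.0004  0.0007] F [-0.4  0.2 -3.5]
[ 0.6269 -0.046   0.0206] shift [-0.0029  0.0018  0.0323]
```

```bash
python3 -m jog '[[-1,[-0.001,0.001,0.015],[0,0,0]],[-1,[0,0,0.01],[0,0,0]],[-1,[0,0,0.006],[0,0,0]],[-1,[0,0,0],[0,0,0]],[-1,[0,0,0],[0,0,0]]]'
python3 -c "
from h import *
go((*PAD[2][:2],.0206))"
```

```text
time_s: 24.4
position: [0.6268, -0.0461, 0.0207]
tool_rot: [[0.128, -0.992, 0.0], [-0.992, -0.128, -0.0], [0.0, -0.0, -1.0]]
force: [-4.0, 1.2, 4.2]
grip_width: 0.034
gripper_force: 51.3
t 24.4 pos [ 0.6268 -0.0461  0.0207] w 0.034048870216661836 turn [-0.     -0.0001  0.0011] F [-4.   1.2  4.2]
[ 0.6269 -0.046   0.0206] shift [-0.0003 -0.0002  0.0002]
```

```bash
python3 -m jog '[[1,[0,0,0],[0,0,0]],[1,[0,0,0],[0,0,0]],[1,[0,0,0],[0,0,0]],[1,[0,0,0],[0,0,0]],[1,[0,0,-0.03],[0,0,0]],[1,[0,0,-0.06],[0,0,0]],[1,[0,0,-0.07],[0,0,0]],[1,[0,0,-0.07],[0,0,0]],[1,[0,0,-0.05],[0,0,0]],[1,[0,0,-0.01],[0,0,0]]]' 60
python3 -m jog '[[1,[-0.04,0.014,0],[0,0,0]],[1,[-0.08,0.028,0],[0,0,0]],[1,[-0.08,0.028,0],[0,0,0]],[1,[-0.08,0.028,0],[0,0,0]],[1,[-0.08,0.028,0],[0,0,0]],[1,[-0.08,0.028,0],[0,0,0]],[1,[-0.08,0.028,0],[0,0,0]],[1,[-0.08,0.028,0],[0,0,0]],[1,[-0.07,0.023,0],[0,0,0]],[1,[-0.042,0.014,0],[0,0,0]],[1,[0,0,0],[0,0,0]],[1,[0,0,0],[0,0,0]]]'
python3 - <<'E'
from h import *
wfit("socket_28",(.459,.2914),.014,.07)
go((.459,.2914,.15),(.459,.2914,.026))
E
```

```text
time_s: 25.65
position: [0.6281, -0.0462, 0.1683]
tool_rot: [[0.128, -0.992, 0.005], [-0.992, -0.128, 0.0], [0.0, -0.005, -1.0]]
force: [-0.1, -0.3, -0.1]
grip_width: 0.0854
gripper_force: 0.0
time_s: 27.15
position: [0.4583, 0.2907, 0.1645]
tool_rot: [[0.128, -0.992, -0.001], [-0.992, -0.128, -0.001], [0.001, 0.001, -1.0]]
force: [-0.5, 0.6, -0.2]
grip_width: 0.0855
gripper_force: 0.0
wfit [324.2, 186.6, 31.4, 46.6] [0.4597 0.2911] 991 1062
t 27.25 pos [0.4588 0.2904 0.1648] w 0.08534605547109973 turn [ 0.0003 -0.0002  0.0005] F [0.1 0.6 0.4]
[0.459  0.2914 0.15  ] shift [-0.0019 -0.0007  0.0295]
[0.459  0.2914 0.026 ] shift [-1.00e-04 -1.00e-04  2.48e-01]
```

```bash
python3 -m jog '[[1,[-0.001,-0.001,0.04],[0,0,0]],[1,[0,0,0.06],[0,0,0]],[1,[0,0,0.06],[0,0,0]],[1,[0,0,0.06],[0,0,0]],[1,[0,0,0.04],[0,0,0]],[1,[0,0,0.018],[0,0,0]],[1,[0,0,0],[0,0,0]],[-1,[0,0,0],[0,0,0]],[-1,[0,0,0],[0,0,0]],[-1,[0,0,0],[0,0,0]],[-1,[0,0,0],[0,0,0]],[-1,[0,0,0],[0,0,0]]]' 45
python3 -m jog '[[-1,[0,0,0],[0,0,0]],[-1,[0,0,0],[0,0,0]],[-1,[0,0,0],[0,0,0]],[-1,[0,0,0],[0,0,0]],[-1,[0,0,0],[0,0,0]]]'
python3 -m jog '[[-1,[0,0,-0.02],[0,0,0]],[-1,[0,0,-0.05],[0,0,0]],[-1,[0,0,-0.07],[0,0,0]],[-1,[0,0,-0.07],[0,0,0]],[-1,[0,0,-0.04],[0,0,0]],[-1,[0,0,0],[0,0,0]],[-1,[0,0,0],[0,0,0]]]'
python3 -c "
from h import *
go((*PAD[3][:2],.15))"
```

```text
time_s: 28.75
position: [0.4596, 0.292, 0.0267]
tool_rot: [[0.128, -0.992, 0.001], [-0.992, -0.128, 0.001], [-0.0, -0.001, -1.0]]
force: [-0.6, -0.7, 5.4]
grip_width: 0.0251
gripper_force: 44.3
time_s: 29.38
position: [0.4596, 0.292, 0.0267]
tool_rot: [[0.128, -0.992, 0.001], [-0.992, -0.128, 0.001], [-0.001, -0.001, -1.0]]
force: [-1.1, -1.3, 6.5]
grip_width: 0.0254
gripper_force: 44.3
time_s: 30.25
position: [0.4584, 0.2913, 0.1496]
tool_rot: [[0.128, -0.992, -0.002], [-0.992, -0.128, -0.001], [0.001, 0.002, -1.0]]
force: [0.1, -0.6, -1.9]
grip_width: 0.025
gripper_force: 44.5
t 30.25 pos [0.4584 0.2913 0.1496] w 0.024997200649916305 turn [ 0.0014 -0.0006  0.0008] F [ 0.1 -0.6 -1.9]
[ 0.637  -0.1253  0.15  ] shift [ 8.720e-01 -2.477e-01 -6.000e-04]
```

```bash
python3 -m jog '[[-1,[0.04,-0.011,0],[0,0,0]],[-1,[0.085,-0.0242,0],[0,0,0]],[-1,[0.085,-0.0242,0],[0,0,0]],[-1,[0.085,-0.0242,0],[0,0,0]],[-1,[0.085,-0.0242,0],[0,0,0]],[-1,[0.085,-0.0242,0],[0,0,0]],[-1,[0.085,-0.0242,0],[0,0,0]],[-1,[0.085,-0.0242,0],[0,0,0]],[-1,[0.085,-0.0242,0],[0,0,0]],[-1,[0.085,-0.0242,0],[0,0,0]],[-1,[0.067,-0.019,0],[0,0,0]],[-1,[0,0,0],[0,0,0]]]'
python3 -m jog '[[-1,[0,0,0],[0,0,0]],[-1,[0,0,0.04],[0,0,0]],[-1,[0,0,0.06],[0,0,0]],[-1,[0,0,0.06],[0,0,0]],[-1,[0,0,0.04],[0,0,0]],[-1,[0,0,0],[0,0,0]],[-1,[0,0,0],[0,0,0]]]'
python3 -c "
from h import *
go((*PAD[3][:2],.0357))"
```

```text
time_s: 31.75
position: [0.6373, -0.1282, 0.1489]
tool_rot: [[0.124, -0.992, -0.003], [-0.992, -0.124, -0.0], [-0.0, 0.003, -1.0]]
force: [0.7, 0.6, -1.4]
grip_width: 0.0253
gripper_force: 44.5
time_s: 32.62
position: [0.6386, -0.1246, 0.0523]
tool_rot: [[0.129, -0.992, 0.002], [-0.992, -0.129, -0.0], [0.001, -0.002, -1.0]]
force: [0.1, -1.0, -0.2]
grip_width: 0.025
gripper_force: 44.6
t 32.625 pos [ 0.6386 -0.1246  0.0523] w 0.025005550476060203 turn [-0.0011 -0.0004  0.0016] F [ 0.1 -1.  -0.2]
[ 0.637  -0.1253  0.0357] shift [0.0011 0.0034 0.0332]
```

```bash
python3 -m jog '[[-1,[0,0.002,0.015],[0,0,0]],[-1,[0,0,0.011],[0,0,0]],[-1,[0,0,0.0065],[0,0,0]],[-1,[0,0,0],[0,0,0]],[-1,[0,0,0],[0,0,0]]]'
python3 -c "
from h import *
go((*PAD[3][:2],.0357))"
```

```text
time_s: 33.25
position: [0.6369, -0.1251, 0.0358]
tool_rot: [[0.128, -0.992, 0.0], [-0.992, -0.128, -0.0], [0.001, -0.0, -1.0]]
force: [-3.8, 0.7, 6.0]
grip_width: 0.0251
gripper_force: 45.2
t 33.25 pos [ 0.6369 -0.1251  0.0358] w 0.025103601843172813 turn [-0.0002 -0.0003  0.0011] F [-3.8  0.7  6. ]
[ 0.637  -0.1253  0.0357] shift [ 0.0004 -0.0001  0.0001]
```

```bash
python3 -m jog '[[1,[0,0,0],[0,0,0]],[1,[0,0,0],[0,0,0]],[1,[0,0,0],[0,0,0]],[1,[0,0,0],[0,0,0]],[1,[0,0,-0.03],[0,0,0]],[1,[0,0,-0.06],[0,0,0]],[1,[0,0,-0.07],[0,0,0]],[1,[0,0,-0.07],[0,0,0]],[1,[0,0,-0.05],[0,0,0]],[1,[0,0,-0.01],[0,0,0]],[1,[0,0,0],[0,0,0]]]' 60
python3 -m jog '[[1,[0,0.05,0],[0,0,0]],[1,[0,0.09,0],[0,0,0]],[1,[0,0.09,0],[0,0,0]],[1,[0,0.09,0],[0,0,0]],[1,[0,0.09,0],[0,0,0]],[1,[0,0.05,0],[0,0,0]],[1,[0,0,0],[0,0,0]],[1,[0,0,0],[0,0,0]]]'
python3 - <<'E'
from h import *
for c in("scene","top"):
    cp=pose(c);im=manip.get_image(c)
    for i,(n,r,h) in enumerate((("socket_58",.029,.055),("socket_48",.024,.062),("socket_38",.019,.045),("socket_28",.014,.07))):
        e=hullc(*PAD[i][:2],r,.009,.009+h,cp)[0]
        for d in manip.regions_of(c,n):
            v,u=np.nonzero(d["pixels"]);m=np.array([u.mean(),v.mean()])
            if np.hypot(*(m-e))<15:
                x,_=fit([(cp,m)],r,.009,.009+h,PAD[i][:2]); print(c,n,((x-PAD[i][:2])*1000).round(1),"mm off"); break
    cv2.imwrite(f"pics/{c}9.png",cv2.resize(im[100:350,150:500] if c=="scene" else im[100:300,150:500],None,fx=2,fy=2))
E
```

```text
time_s: 34.62
position: [0.6369, -0.1249, 0.1798]
tool_rot: [[0.128, -0.992, 0.0], [-0.992, -0.128, 0.0], [-0.0, -0.0, -1.0]]
force: [-0.6, 0.5, -1.8]
grip_width: 0.0857
gripper_force: 0.0
time_s: 35.62
position: [0.4089, -0.1544, 0.1792]
tool_rot: [[0.128, -0.992, -0.001], [-0.992, -0.128, 0.0], [-0.0, 0.001, -1.0]]
force: [-0.0, 0.1, -0.5]
grip_width: 0.0854
gripper_force: 0.0
scene socket_58 [-1.7  0.1] mm off
scene socket_48 [-0.4  0.9] mm off
scene socket_38 [-0.3  1.3] mm off
scene socket_28 [0.  0.8] mm off
top socket_58 [-0.3  0.7] mm off
top socket_38 [1.1 1.3] mm off
top socket_28 [ 1.9 -0.2] mm off
```

View pics/scene9.png

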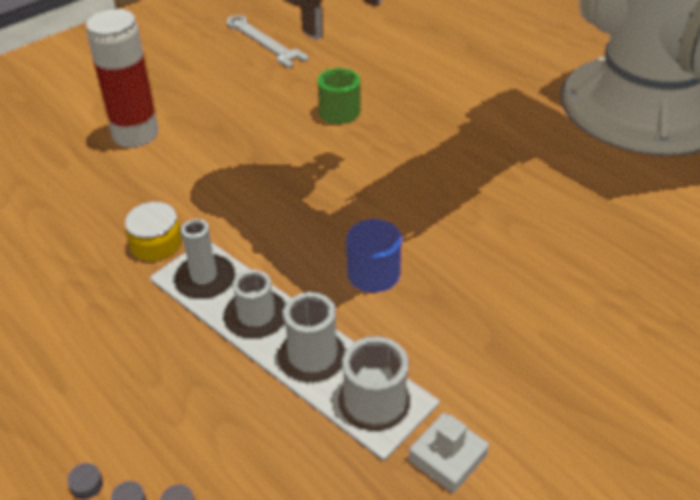

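View pics/top9.png

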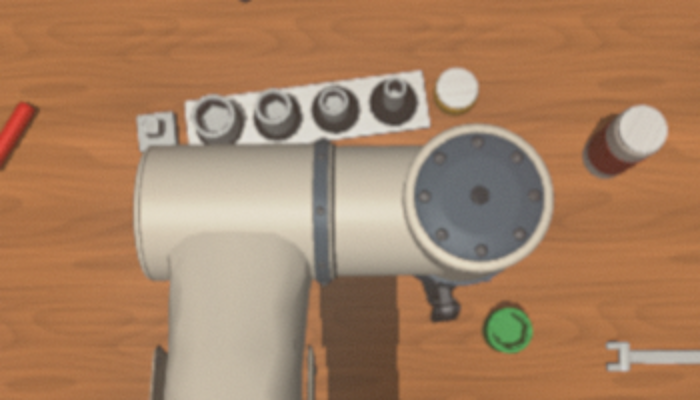

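All four sockets stand upright on their pads within about 2 mm, running widest to narrowest from the drive stub. The spray can is still standing.

```bash
python3 -c "
from cell import manip
print(manip.job_done())"
```

```text
the job is handed in; nothing more can be done
None
```

The job is handed in: the 58, 48, 38 and 28 mm sockets stand upright on the pads in that order from the drive stub, within about 2 mm of pad centre, with the spray can still upright and about 36 s of the 93 s used.

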